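# Bleed the terminals, then crack a sealed enclosure's lid and hold it ajar

## Task

The sealed grey enclosure may only be opened once its terminals are bled: take the orange discharge probe out of its stand, rest its tip on the brass cap of the red terminal and then on that of the blue terminal for about half a second each, and put the probe back home in its stand, all with the lid still shut. Then pull the lid up by its black bar handle until the sticky gasket lets go, never swinging it wide open, and finish while still gripping the bar with the lid held still and only slightly open, its front edge about 3 cm up. Do not knock over or shove the other things on the bench.

Things in the scene. Friction and masses are not known exactly. Their poses are not given: they have to be found in the camera images.
- probe: Loose discharge probe, 80 g, tip down in the stand at the start. Origin = the very tip, z up along the probe. Brass rod 8 mm in diameter with a round end up to 50 mm, black flange 36 mm in diameter from 50 to 57 mm, orange round handle 24 mm in diameter from 57 to 137 mm (its top). In the stand the flange rests on the stand's top: the tip is 10 mm, the handle 67 to 147 mm above the bench.
- stand: Fixed grey block, 80 x 80 mm and 60 mm high, with one upright round through hole, 20 mm in diameter with a chamfered mouth, in the middle of its top. Origin: centre of its underside on the bench, directly below the hole; z up. Anywhere in the hole with the flange down on the top is home.
- terminal_red_top (a point): Centre of the top of the red terminal's brass cap: round, flat, 26 mm in diameter, on a black base 44 mm in diameter with a red top face and band, 44 mm above the bench. The cap is sprung: it gives way downwards by up to 7 mm, from 1.5 N at first touch to 5 N fully down. Anywhere within about 1 cm of its centre will do.
- terminal_blue_top (a point): The same point on the blue terminal: same sizes and spring, blue top face and band. The two terminals stand 90 mm apart on one brown strip; which of them is nearer the robot varies.
- terminal_red: Base of the red terminal; origin at the centre of its underside, on the strip, 12 mm above the bench.
- terminal_blue: Base of the blue terminal; origin at the centre of its underside, on the strip, 12 mm above the bench.
- case: Fixed grey enclosure, 200 mm (x, front to back) x 240 mm (y) and 104 mm high to the top of its black gasket. Origin: centre of its underside on the bench. Its x axis points from the front (bar side, towards the robot) to the hinge at the back, y along the hinge, z up.
- lid (a joint): Angle of the lid, rad: 0 = shut and stuck to the gasket, more as the front edge rises; stop at 0.75. A pull of about 11 N (9 to 13) at the bar breaks the seal: the gasket resists nearly that hard for the first 8 to 10 mm of rise at the bar (about 0.05 rad), then lets go at once, leaving the lid's weight (2 to 4 N). Let go, it drops back. Front edge 206 mm from the hinge: 0.15 rad lifts it 31 mm.
- lid_hinge (a point): Point on the hinge axis, at the middle of the lid's rear edge, 100 mm behind the case's centre and 104 mm above the bench. The axis runs along the case's y.
- lid_bar (a point): Black round bar handle on the lid, 14 mm in diameter, 130 mm long along the case's y, on two 12 mm posts 58 mm either side of its middle. This point: its middle, 175 mm in front of the hinge axis and 48 mm above it (152 mm above the bench when shut); axes those of the case, tilting with the lid. 29 mm free under it; pinch it from above between the posts, fingers closing front to back.
- jar: Bystander: small amber jar, 52 mm in diameter, 65 mm high. Origin: centre of its underside.
- mug: Bystander: blue mug, 76 mm in diameter, 90 mm high, with a handle. Origin: centre of its underside.
- screwdriver: Bystander: screwdriver with a green handle lying on the bench. Its x axis runs from the handle to the tip.
- adaptor: Bystander: small steel and brass plug adaptor standing upright, 27 mm in diameter, 47 mm high. Origin: centre of its underside.
- parts_tray: Bystander: blue tray with four compartments, 120 x 90 mm, 35 mm high. Origin: centre of its underside.
- cleaner: Bystander: spray can with a green label, 56 mm in diameter, 150 mm high. Origin: centre of its underside.

How it is judged:
By the outcome, as a careful person would: the job done as asked, in the order asked, and still so for the second after the job is handed in, while the arm keeps its last pose, push and grip.
It also fails if it takes over 58 s, if anything falls off the work surface, if the arm or the gripper's body presses on something with over 40 N, if the wrist force passes 120 N, or if a joint passes its speed limit or range.

## Robot

A 6-joint arm with a two-finger parallel gripper is mounted at the origin on the work surface. World frame = base frame: x ahead of the robot, y to its left, z up, the work surface at z = 0. Lengths are in m, angles in rad, forces in N, time in s.
With the tool pointing down it reaches from about 0.275 to 0.725 m from the base axis. Payload 5.6 kg.
Tool frame: the origin (TCP) lies on the centre line of the jaws, within the pads' length; the fingertips stand 22 mm ahead of it and the grasp point (between the pads) lies 3 mm ahead of it; z points along the fingers, y is the direction in which the jaws open and shut (so a half turn about z gives the same grasp; the last joint's range is limited). The gripper opens to 85 mm and grips with 20 to 120 N. Pads are 22 mm wide; open, the fingers measure 114 mm over their backs; the gripper's body (76 mm by 85 mm) begins 54 mm behind the grasp point. The pads swing forward as they close: fully open they stand 13 mm farther back than shut.
Start: joints at [0.285, 0.255, 0.108, 0, -1.424, -0.285], TCP at [0.55, 0, 0.253] pointing down, gripper open.
Joint ranges: [-2.95, 2.95], [-1.21, 1.97], [-1.09, 1.5], [-2.87, 1.71], [-2.94, -0.07], [-3.05, 3.05]. Speed limits (rad/s): [2.57, 2.57, 3.14, 3.14, 3.14, 3.14].

## Interface

Orientations are given as a unit quaternion [w, x, y, z].
In Python, from cell import monitor, snapshot, camera_params, r gives the robot as it stands.
- The arm moves only by the shell command python3 -m inch 'ROWS' [FORCE]. ROWS is JSON, a list that holds one entry, the list of rows, each a list of 7 numbers: the finger opening in m, from 0 to 0.0854, then the shift along the tool's x, y, z in m, then the turn, a rotation vector about the tool's x, y, z in degrees. In form: [[[grip, tx, ty, tz, ax, ay, az], ...]]. A call has 1 to 8 rows; each row is the pose to reach, as a shift and turn from the pose commanded when the call began, along the tool's axes at that moment; what a row does not reach only later rows make up. A row lasts 1/10 s, in which the tool goes at most 50 mm and 8.59 degrees, less where a joint would pass 70% of its speed; a pose out of reach is approached as far as the arm can. A call with a gripper value outside its range is refused whole. The fingers move at their own pace and stop on an object; FORCE is the grip in N (left out, the last holds). Time passes only in rows, so rows that repeat a pose let the fingers close. It gives the time, the measured TCP pose, the force and the opening at its end, in the units of the state.
- monitor.state(): the state, without advancing time (a new reading comes with each control period).
- snapshot(name): name is "scene" or "side" or "wrist"; returns (picture, depth): 400x640x3 uint8, red, green, blue; 400x640 float32, m along the optical axis (not along the pixel's ray), 0 where there is no reading.
- camera_params(name): a dict with "fx", "fy", "cx", "cy" (pixels), "origin" and "orientation" of the camera in the world; the wrist camera has in their place "hand_eye" (4x4, takes a point from camera to tool coordinates, whose origin is the TCP and whose axes are the flange's). Camera axes: x right, y down, z forward; pixel columns grow to the right and rows downward; lengths in m; the calibration is good to about 2 mm. The wrist camera is an equidistant fisheye: a pixel r from the principal point sees the ray r / f radians off the axis. A picture is of the moment at which its call begins: read the wrist's pose just before it. camera_params takes no time and is no camera call.
- r.hand_in(): hands the job in, once; it reports no verdict.
The state is a dict: "clock": time; "joints": joint angles; "dq": joint speeds; "joint_efforts": joint torques, N m; "position": TCP position; "tcp_rot": TCP orientation; "wrist_force": force on the tool from outside, world axes, zero at the start; "ft_torque": the same for the moment, N m; "width": finger opening in m.
Only numpy, scipy, OpenCV 4.12 (cv2) and the standard library are available. Lean on these libraries where they do the work, as an engineer would, in place of code of your own. Each camera call takes 0.05 s, during which the arm holds its last target.

## Working session

There is one attempt and no reset: what is moved stays moved. The work goes in short steps, Python scripts to look and compute and a shell command to move; the robot and the scene stay as the last step left them, time stands still between calls to the robot, and variables do not carry over. Pictures are saved under pics/ and viewed, and the job is handed in when it is done.

```bash
ls; mkdir -p pics; python3 - <<'E'
from cell import monitor, snapshot, camera_params, r
import cv2, numpy as np, pickle
print(monitor.state())
for n in ("scene","side","wrist"):
    print(n,camera_params(n))
for n in ("scene","side"):
    p,d=snapshot(n); cv2.imwrite(f"pics/{n}0.png",p[:,:,::-1]); np.save(f"pics/{n}0.npy",d)
E
```

```text
pics
{'clock': 0.0, 'joints': array([ 2.84583672e-01,  2.55734544e-01,  1.06996478e-01, -4.82998010e-04,
       -1.42389333e+00, -2.84597153e-01]), 'dq': array([ 3.09657353e-05, -1.15410263e-03, -1.22283253e-03, -1.38725602e-03,
       -4.56428655e-04,  3.78390071e-04]), 'joint_efforts': array([-4.48901856e-04, -3.86631560e+01,  2.37934113e+01,  5.36471218e+00,
       -6.25866101e-03, -4.57470776e-06]), 'position': array([5.49542294e-01, 5.29837115e-05, 2.52397872e-01]), 'tcp_rot': array([-6.90168414e-04, -7.07076546e-01,  7.07136380e-01,  6.50070735e-04]), 'wrist_force': array([-0.91319877,  0.49313866,  0.272926  ]), 'ft_torque': array([0.00068649, 0.06750447, 0.00149302]), 'width': 0.08527679424640972}
scene {'fx': 368.9628964571967, 'fy': 368.9628964571967, 'cx': 318.6054110113677, 'cy': 204.12740244525432, 'origin': array([1.01995622, 0.83442435, 0.74756783]), 'orientation': array([-0.12645122,  0.22298387,  0.85731988, -0.44642009])}
side {'fx': 397.57813229103266, 'fy': 397.57813229103266, 'cx': 317.180244158861, 'cy': 201.60336147774586, 'origin': array([ 0.47511636, -0.71060747,  0.86974782]), 'orientation': array([-0.37135732,  0.92578675, -0.06530179,  0.02735519])}
wrist {'fx': 309.70691628693146, 'fy': 309.70691628693146, 'cx': 316.6166066847196, 'cy': 196.08207657557185, 'hand_eye': array([[ 6.62985479e-04, -9.61414435e-01, -2.75103334e-01,
         6.92133285e-02],
       [ 9.99999564e-01,  8.18308594e-04, -4.49825536e-04,
         1.62214836e-04],
       [ 6.57588186e-04, -2.75102916e-01,  9.61414559e-01,
        -1.19718969e-01],
       [ 0.00000000e+00,  0.00000000e+00,  0.00000000e+00,
         1.00000000e+00]])}
```

View pics/scene0.png

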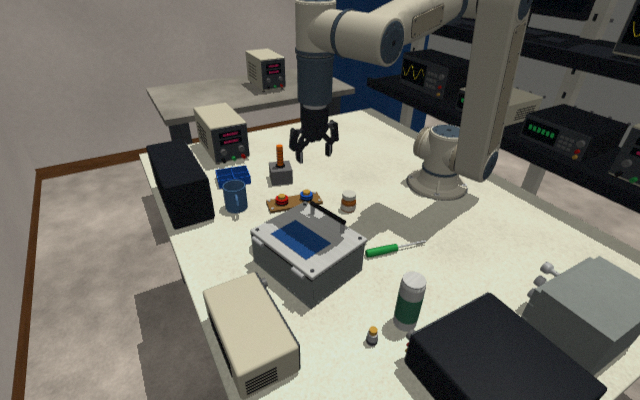

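View pics/side0.png

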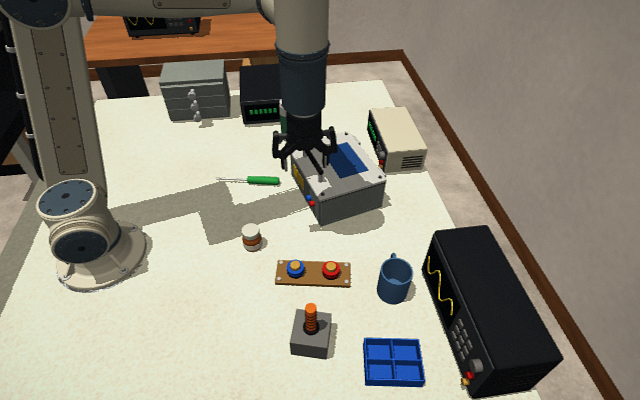

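```bash
cat > h.py <<'E'
import numpy as np, cv2
from scipy.spatial.transform import Rotation as R
from cell import camera_params, monitor
def rot(q): return R.from_quat([q[1],q[2],q[3],q[0]]).as_matrix()
def ray(n,u,v,st=None):
    c=camera_params(n)
    if n=="wrist":
        H=c["hand_eye"]; a=(u-c["cx"])/c["fx"]; b=(v-c["cy"])/c["fy"]; th=np.hypot(a,b)
        d=np.array([0,0,1.]) if th<1e-9 else np.array([a/th*np.sin(th),b/th*np.sin(th),np.cos(th)])
        st=st or monitor.state(); T=rot(st["tcp_rot"])
        return T@H[:3,3]+st["position"], T@H[:3,:3]@d
    d=np.array([(u-c["cx"])/c["fx"],(v-c["cy"])/c["fy"],1.])
    return np.array(c["origin"]), rot(c["orientation"])@d
def plane(n,u,v,z,st=None):
    o,d=ray(n,u,v,st); return o+d*(z-o[2])/d[2]
def tri(*rs):
    A=np.zeros((3,3));b=np.zeros(3)
    for o,d in rs:
        d=d/np.linalg.norm(d);P=np.eye(3)-np.outer(d,d);A+=P;b+=P@o
    x=np.linalg.solve(A,b)
    return x,[np.linalg.norm((np.eye(3)-np.outer(d,d)/(d@d))@(x-o)) for o,d in rs]
def pt(n,u,v,dep):
    o,d=ray(n,u,v); return o+d*dep
E
python3 - <<'E'
import cv2
a=cv2.imread('pics/scene0.png');b=cv2.imread('pics/side0.png')
cv2.imwrite('pics/s0c.png',cv2.resize(a[130:300,210:390],None,fx=4,fy=3.5,interpolation=cv2.INTER_CUBIC))
cv2.imwrite('pics/d0c.png',cv2.resize(b[120:370,240:440],None,fx=2.4,fy=2.4,interpolation=cv2.INTER_CUBIC))
E
```

```text
(no output)
```

View pics/s0c.png

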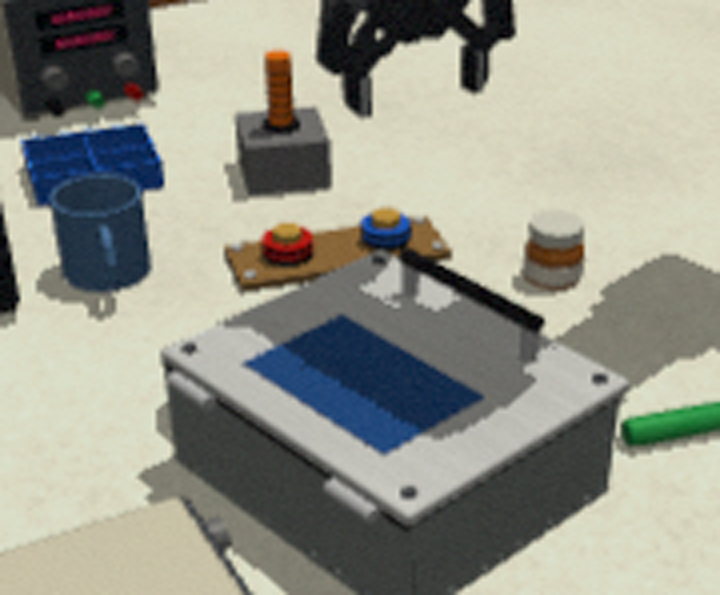

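View pics/d0c.png

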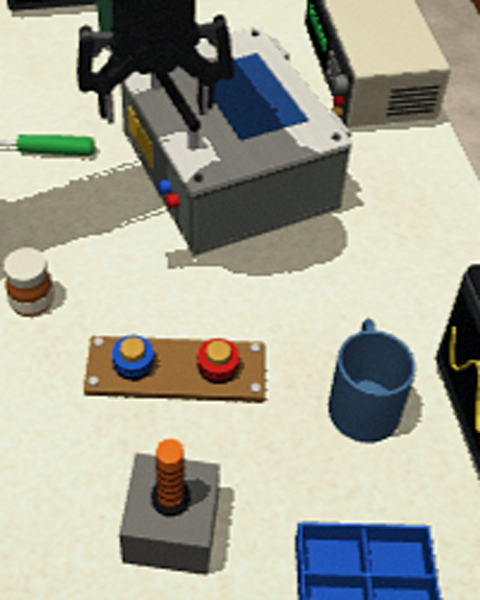

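```bash
python3 - <<'E'
from h import *
im={n:cv2.imread(f'pics/{n}0.png') for n in('scene','side')}
boxes={'scene':dict(probe=(135,170,265,295),caps=(180,215,260,335)),'side':dict(probe=(295,335,295,325),caps=(250,285,280,350))}
res={}
for n in im:
    hsv=cv2.cvtColor(im[n],cv2.COLOR_BGR2HSV)
    def blobs(lo,hi,box,mn=8):
        y0,y1,x0,x1=box
        m=cv2.inRange(hsv,lo,hi)[y0:y1,x0:x1]
        k,_,s,c=cv2.connectedComponentsWithStats(m)
        return [(c[i]+[x0,y0],s[i]) for i in range(1,k) if s[i][4]>=mn]
    for nm,lo,hi,b in (('orange',(4,180,110),(14,255,255),'probe'),('brass',(14,110,120),(28,255,255),'caps'),('red',(0,180,60),(6,255,255),'caps'),('redb',(174,180,60),(180,255,255),'caps'),('blue',(105,160,60),(122,255,255),'caps')):
        for c,s in blobs(lo,hi,boxes[n][b]):
            print(n,nm,c.round(1),s, plane(n,*c,{'orange':.107,'brass':.044}.get(nm,.035)).round(4))
E
```

```text
scene orange [278.9 146.6] [12 10  5  5 19] [ 0.493  -0.3806  0.107 ]
scene brass [306.2 191.2] [43 10  7  4 20] [ 0.5052 -0.1315  0.044 ]
scene brass [315.4 197.2] [53 13  7  9 43] [ 0.495  -0.0833  0.044 ]
scene brass [281.2 195.5] [18 14  7  4 22] [ 0.5941 -0.1483  0.044 ]
scene brass [285.6 202.6] [  7  15  35  16 197] [ 0.5991 -0.1021  0.044 ]
scene red [281.5 200.2] [16 16 12  9 55] [ 0.6    -0.1339  0.035 ]
scene blue [306.  196.2] [41 12 11  8 56] [ 0.5142 -0.1161  0.035 ]
side orange [309.9 309.1] [ 10   8  11  14 114] [ 0.5202 -0.2972  0.107 ]
side brass [314.5 274.2] [  0  10  70  25 924] [ 0.5472 -0.1713  0.044 ]
side brass [294.8 264.5] [11 11  9  8 62] [ 0.5024 -0.1363  0.044 ]
side brass [330.6 265.7] [46 12 10  8 65] [ 0.5902 -0.1523  0.044 ]
side red [330.5 270.6] [ 42  12  18  16 138] [ 0.5889 -0.1607  0.035 ]
side blue [294.8 269.7] [  7  11  17  16 118] [ 0.501  -0.1455  0.035 ]
```

```bash
python3 - <<'E'
from h import *
print('top',plane('scene',279.75,145.2,.147),plane('side',310.8,305.2,.147),tri(ray('scene',279.75,145.2),ray('side',310.8,305.2)))
print('flange',plane('scene',210+281/4,130+126/3.5,.0585),plane('side',240+170.5/2.4,120+496/2.4,.0585))
sc=lambda x,y:(210+x/4,130+y/3.5)
si=lambda x,y:(240+x/2.4,120+y/2.4)
for a in ((405,256),(538,324)): print('bar',plane('scene',*sc(*a),.152))
print('barside',plane('side',*si(192,124),.152))
for a in ((163,355),(413,520),(627,383),(385,255)): print('lid corner',plane('scene',*sc(*a),.108))
for a in ((135,455),(219,462),(210,545),(122,533)): print('stand',plane('side',*si(*a),.06))
for a in ((237,120),(275,107),(325,113),(330,143),(245,153)): print('stand sc',plane('scene',*sc(*a),.06))
for nm,a in (('jar',(555,275)),('mug',(105,270)),('scr handle',(680,425))): print(nm,plane('scene',*sc(*a),0.0))
E
```

```text
top [ 0.51844209 -0.31387303  0.147     ] [ 0.52078903 -0.31048799  0.147     ] (array([ 0.52021638, -0.31109352,  0.14847886]), [np.float64(0.0005188529845558488), np.float64(0.000518852984555893)])
flange [ 0.51917774 -0.31660006  0.0585    ] [ 0.5201792 -0.3127379  0.0585   ]
bar [0.60096893 0.07866366 0.152     ]
bar [0.56698606 0.1998255  0.152     ]
barside [0.59685411 0.07807278 0.152     ]
lid corner [0.78146567 0.06413757 0.108     ]
lid corner [0.71653775 0.29968242 0.108     ]
lid corner [0.52131522 0.24373234 0.108     ]
lid corner [0.58273725 0.01425616 0.108     ]
stand [ 0.49264795 -0.26853497  0.06      ]
stand [ 0.56899332 -0.28653418  0.06      ]
stand [ 0.54819222 -0.36324404  0.06      ]
stand [ 0.47344402 -0.34175064  0.06      ]
stand sc [ 0.55194061 -0.34625126  0.06      ]
stand sc [ 0.50697791 -0.35682227  0.06      ]
stand sc [ 0.46986966 -0.32128096  0.06      ]
stand sc [ 0.4955447  -0.25851763  0.06      ]
stand sc [ 0.57432476 -0.27611186  0.06      ]
jar [ 0.39432911 -0.02266171  0.        ]
mug [ 0.73666733 -0.21647147  0.        ]
scr handle [0.43479198 0.20875537 0.        ]
```

```bash
python3 -m inch '[[[0.085,0.03,0.003,0,0,0,0],[0.085,0.075,0.007,0,0,0,0],[0.085,0.12,0.012,0,0,0,0],[0.085,0.165,0.016,0,0,0,0],[0.085,0.21,0.02,0,0,0,0],[0.085,0.25,0.024,0,0,0,0],[0.085,0.285,0.027,0,0,0,0],[0.085,0.312,0.03,0,0,0,0]]]' 40; python3 -m inch '[[[0.085,0,0,0,0,0,0],[0.085,0,0,0,0,0,0],[0.085,0,0,0,0,0,0]]]'; python3 - <<'E'
from h import *
from cell import snapshot
st=monitor.state();p,d=snapshot('wrist');cv2.imwrite('pics/w1.png',p[:,:,::-1])
p,d=snapshot('side');cv2.imwrite('pics/side1.png',p[:,:,::-1])
p,d=snapshot('scene');cv2.imwrite('pics/scene1.png',p[:,:,::-1])
print(st['position'],st['tcp_rot'],st['wrist_force'],st['clock'])
import pickle;pickle.dump(st,open('st1.pkl','wb'))
E
```

```text
clock: 0.9
position: [0.5192, -0.314, 0.2525]
tcp_rot: [-0.0, -0.707, 0.708, 0.001]
wrist_force: [0.3, -0.6, -0.5]
width: 0.0843
clock: 1.2
position: [0.5201, -0.3112, 0.2531]
tcp_rot: [-0.0, 0.707, -0.707, -0.0]
wrist_force: [0.0, -0.0, -1.1]
width: 0.0849
[ 0.52007828 -0.31120626  0.25305437] [-2.30367606e-05  7.07349097e-01 -7.06864321e-01 -2.93445362e-04] [ 0.04069459 -0.04468805 -1.06953054] 1.2
```

View pics/w1.png

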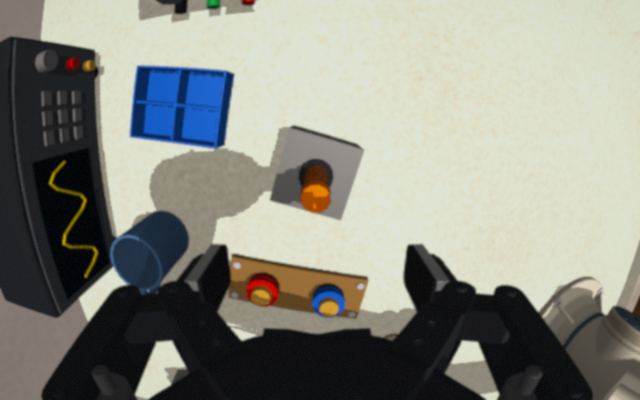

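View pics/side1.png

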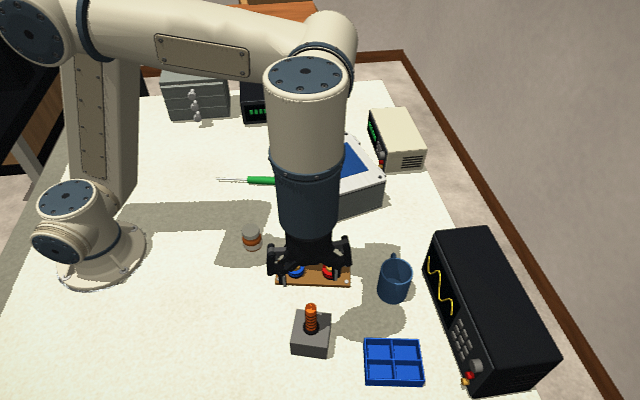

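```bash
python3 - <<'E'
from h import *
import pickle;st=pickle.load(open('st1.pkl','rb'))
for nm,u,v,z in (('top',315.5,202,.147),('flange',316,174,.0585),('redcap',263,296,.044),('bluecap',329,307,.044),('mug rim',150,240,.09)): print(nm,plane('wrist',u,v,z,st).round(4))
im=cv2.imread('pics/w1.png');hsv=cv2.cvtColor(im,cv2.COLOR_BGR2HSV)
m=cv2.inRange(hsv,(4,180,110),(16,255,255));m[:150]=0;m[230:]=0;m[:,:290]=0;m[:,340:]=0
y,x=np.nonzero(m);print(x.min(),x.max(),y.min(),y.max(),x.mean())
cv2.imwrite('pics/w1c.png',cv2.resize(im[120:330,220:380],None,fx=2.8,fy=2.8,interpolation=cv2.INTER_CUBIC))
E
```

```text
top [ 0.5208 -0.3111  0.147 ]
flange [ 0.5206 -0.3142  0.0585]
redcap [ 0.5884 -0.1531  0.044 ]
bluecap [ 0.5038 -0.137   0.044 ]
mug rim [ 0.7052 -0.2484  0.09  ]
301 329 182 211 314.5857142857143
```

View pics/w1c.png

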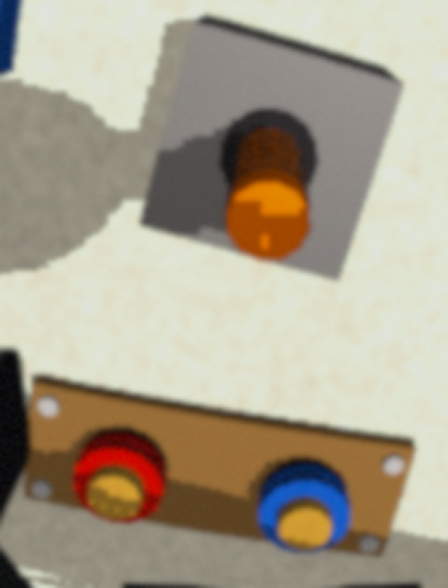

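```bash
python3 -m inch '[[[0.085,0.001,0,0.02,0,0,0],[0.085,0.001,0,0.045,0,0,0],[0.085,0.001,0,0.07,0,0,0],[0.085,0.001,0,0.095,0,0,0],[0.085,0.001,0,0.12,0,0,0],[0.085,0.001,0,0.135,0,0,0],[0.085,0.001,0,0.145,0,0,0],[0.085,0.001,0,0.145,0,0,0]]]' 40 && python3 -m inch '[[[0.06,0,0,0,0,0,0],[0.05,0,0,0,0,0,0],[0.04,0,0,0,0,0,0],[0.035,0,0,0,0,0,0],[0.03,0,0,0,0,0,0],[0.025,0,0,0,0,0,0],[0.02,0,0,0,0,0,0],[0.015,0,0,0,0,0,0]]]' 40 ; python3 -m inch '[[[0.01,0,0,0,0,0,0],[0.01,0,0,0,0,0,0],[0.01,0,0,0,0,0,0],[0.01,0,0,0,0,0,0]]]' 40;  python3 - <<'E'
from h import *
from cell import snapshot
p,d=snapshot('side');q,d=snapshot('scene')
cv2.imwrite('pics/grasp.png',np.vstack([cv2.resize(p[220:370,220:420,::-1],(800,300)) ,cv2.resize(q[110:200,220:340,::-1],(800,300))]))
print(monitor.state())
E
```

```text
clock: 2.15
position: [0.5195, -0.3122, 0.1071]
tcp_rot: [0.0, 0.707, -0.707, -0.001]
wrist_force: [-0.2, -0.2, 0.1]
width: 0.0849
clock: 2.95
position: [0.5202, -0.3131, 0.1086]
tcp_rot: [-0.0, 0.707, -0.707, 0.0]
wrist_force: [0.2, 0.2, 1.4]
width: 0.0228
clock: 3.35
position: [0.5202, -0.3131, 0.1086]
tcp_rot: [-0.0, 0.707, -0.707, 0.0]
wrist_force: [0.4, -0.3, 2.9]
width: 0.0231
{'clock': 3.45, 'joints': array([-2.84563307e-01,  4.44377980e-01,  7.19263358e-03,  1.55562715e-04,
       -1.13295062e+00,  2.84549643e-01]), 'dq': array([-0.0004367 , -0.00048377,  0.00081565,  0.00085615, -0.00072819,
       -0.0003369 ]), 'joint_efforts': array([-2.00333730e-01, -4.53282559e+01,  2.04957086e+01,  4.53092918e+00,
       -1.42780426e-01,  1.36133698e-03]), 'position': array([ 0.52021183, -0.31308213,  0.10855534]), 'tcp_rot': array([-9.67389877e-05,  7.07125213e-01, -7.07088269e-01,  3.23456739e-04]), 'wrist_force': array([ 0.74354603, -0.56838791,  3.38989395]), 'ft_torque': array([ 0.01940042, -0.12520257, -0.03566421]), 'width': 0.0231847457592684}
```

View pics/grasp.png

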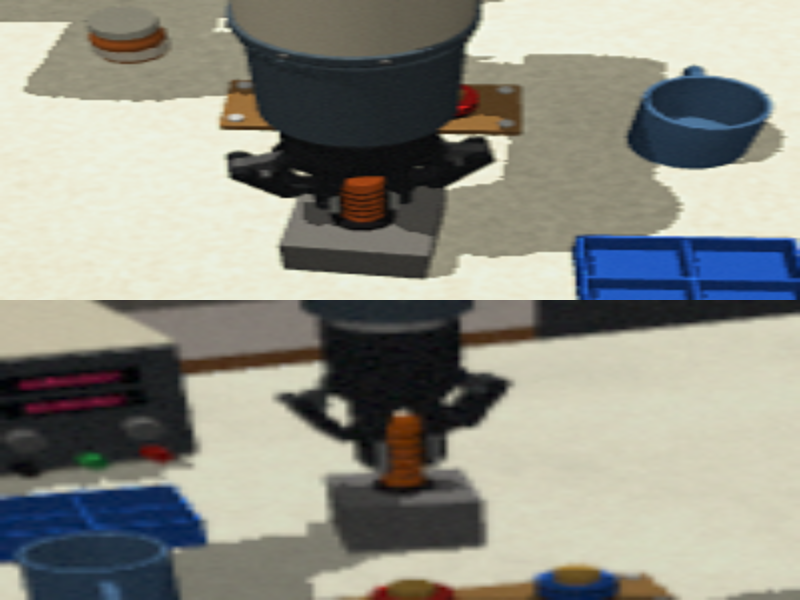

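```bash
python3 -m inch '[[[0.01,0,0,-0.01,0,0,0],[0.01,0,0,-0.02,0,0,0],[0.01,0,0,-0.035,0,0,0],[0.01,0,0,-0.05,0,0,0],[0.01,0,0,-0.065,0,0,0],[0.01,0,0,-0.075,0,0,0],[0.01,0,0,-0.08,0,0,0],[0.01,0,0,-0.08,0,0,0]]]' 40 && python3 -m inch '[[[0.01,-0.012,-0.005,0,0,0,0],[0.01,-0.036,-0.015,0,0,0,0],[0.01,-0.062,-0.027,0,0,0,0],[0.01,-0.09,-0.039,0,0,0,0],[0.01,-0.118,-0.051,0,0,0,0],[0.01,-0.142,-0.061,0,0,0,0],[0.01,-0.156,-0.068,0,0,0,0],[0.01,-0.161,-0.07,0,0,0,0]]]' 40 && python3 -m inch '[[[0.01,0,0,0.01,0,0,0],[0.01,0,0,0.02,0,0,0],[0.01,0,0,0.03,0,0,0],[0.01,0,0,0.03,0,0,0],[0.01,0,0,0.03,0,0,0]]]';  python3 - <<'E'
from h import *
from cell import snapshot
p,d=snapshot('side');q,d=snapshot('scene')
cv2.imwrite('pics/red.png',np.vstack([cv2.resize(p[200:300,240:400,::-1],(800,300),interpolation=2) ,cv2.resize(q[140:220,240:340,::-1],(800,300),interpolation=2)]))
s=monitor.state();print(s['position'],s['width'],s['wrist_force'])
E
```

```text
clock: 4.25
position: [0.5202, -0.313, 0.1889]
tcp_rot: [-0.0, 0.707, -0.707, 0.0]
wrist_force: [-1.3, 1.1, -1.5]
width: 0.0229
clock: 5.05
position: [0.5903, -0.1503, 0.1875]
tcp_rot: [0.0, 0.708, -0.706, -0.001]
wrist_force: [0.2, 0.0, -1.7]
width: 0.0228
clock: 5.55
position: [0.5896, -0.1526, 0.1579]
tcp_rot: [-0.0, -0.707, 0.707, 0.0]
wrist_force: [0.6, 0.5, -0.5]
width: 0.023
[ 0.59017369 -0.15239075  0.15872696] 0.0236397383979418 [-1.19354902  0.16944009 -0.3751951 ]
```

View pics/red.png

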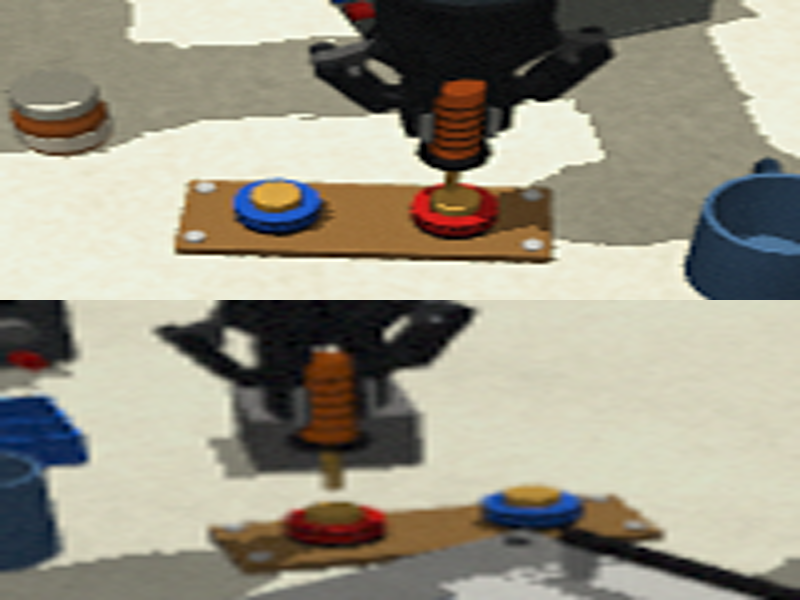

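```bash
python3 - <<'E'
from h import *
print(tri(ray('scene',281.75,189.8),ray('side',330.6,262.3)))
print('handle top',tri(ray('scene',240+330/8,140+50/3.75),ray('side',240+463/5,200+88/3)))
print('flange',tri(ray('scene',240+328/8,140+142/3.75),ray('side',240+455/5,200+158/3)))
E
```

```text
(array([ 0.58889596, -0.15451122,  0.06214688]), [np.float64(0.0005674916449318271), np.float64(0.0005674916449318537)])
handle top (array([ 0.58549673, -0.16067078,  0.19748735]), [np.float64(0.003799694409549975), np.float64(0.003799694409549893)])
flange (array([ 0.58789307, -0.15861426,  0.10736766]), [np.float64(0.0006298884866199945), np.float64(0.0006298884866200807)])
```

```bash
python3 -m inch '[[[0.01,0,0,0.006,0,0,0],[0.01,0,0,0.011,0,0,0],[0.01,0,0,0.014,0,0,0],[0.01,0,0,0.016,0,0,0],[0.01,0,0,0.018,0,0,0],[0.01,0,0,0.0195,0,0,0],[0.01,0,0,0.0195,0,0,0],[0.01,0,0,0.0195,0,0,0]]]';  python3 - <<'E'
from h import *
from cell import snapshot
p,d=snapshot('side');q,d=snapshot('scene')
cv2.imwrite('pics/red2.png',np.vstack([cv2.resize(p[200:300,240:400,::-1],(800,300),interpolation=2) ,cv2.resize(q[140:220,240:340,::-1],(800,300),interpolation=2)]))
s=monitor.state();print(s['position'],s['width'],s['wrist_force'])
E
```

```text
clock: 6.45
position: [0.59, -0.152, 0.1391]
tcp_rot: [0.0, 0.707, -0.707, 0.0]
wrist_force: [-1.0, 1.6, 2.4]
width: 0.0234
[ 0.58997868 -0.15202559  0.13903241] 0.0228849047026773 [-1.56199924  0.89433264  1.95320749]
```

View pics/red2.png

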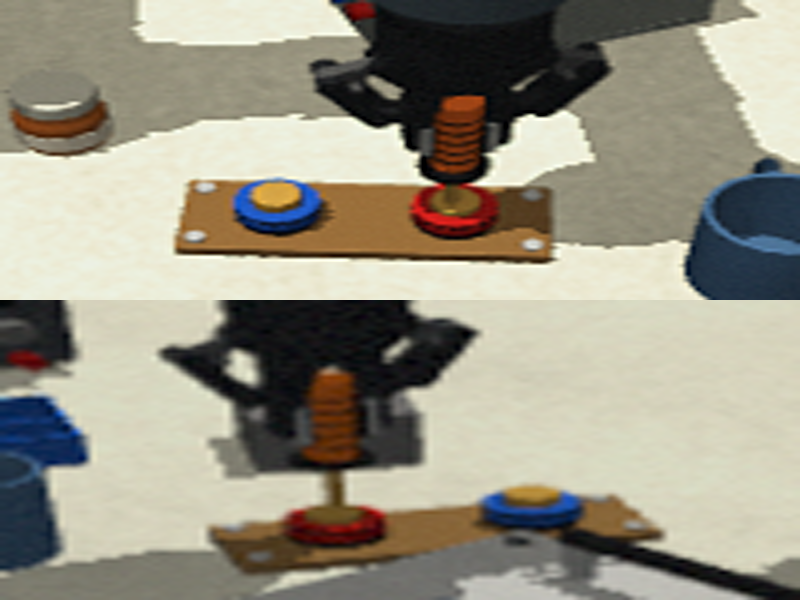

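```bash
python3 -m inch '[[[0.01,0,0,0.001,0,0,0],[0.01,0,0,0.001,0,0,0],[0.01,0,0,0.001,0,0,0],[0.01,0,0,0.001,0,0,0],[0.01,0,0,0.001,0,0,0],[0.01,0,0,0.001,0,0,0],[0.01,0,0,0.001,0,0,0],[0.01,0,0,0.001,0,0,0]]]'; python3 -c "
from h import *
s=monitor.state();print(s['position'],s['width'],s['wrist_force'])"
```

```text
clock: 7.35
position: [0.5901, -0.152, 0.1378]
tcp_rot: [-0.0, 0.707, -0.707, 0.0]
wrist_force: [-1.0, 0.3, 2.3]
width: 0.0231
[ 0.59007903 -0.15200526  0.13783179] 0.023147459808722456 [-0.9721984   0.2784557   2.31442534]
```

```bash
python3 -m inch '[[[0.01,0,0,-0.01,0,0,0],[0.01,0,0,-0.025,0,0,0],[0.01,0,0,-0.035,0,0,0],[0.01,-0.004,0.02,-0.035,0,0,0],[0.01,-0.009,0.045,-0.035,0,0,0],[0.01,-0.014,0.07,-0.035,0,0,0],[0.01,-0.017,0.086,-0.035,0,0,0],[0.01,-0.017,0.086,-0.035,0,0,0]]]'; python3 -m inch '[[[0.01,0,0,0.01,0,0,0],[0.01,0,0,0.018,0,0,0],[0.01,0,0,0.018,0,0,0]]]'; python3 - <<'E'
from h import *
from cell import snapshot
p,d=snapshot('side');q,d=snapshot('scene')
cv2.imwrite('pics/blue.png',np.vstack([cv2.resize(p[200:300,220:380,::-1],(800,300),interpolation=2) ,cv2.resize(q[140:220,260:360,::-1],(800,300),interpolation=2)]))
s=monitor.state();print(s['position'],s['width'],s['wrist_force'])
E
```

```text
clock: 8.15
position: [0.5025, -0.1346, 0.1735]
tcp_rot: [-0.0, 0.707, -0.707, -0.0]
wrist_force: [0.4, -0.3, -1.6]
width: 0.023
clock: 8.45
position: [0.5034, -0.1349, 0.1526]
tcp_rot: [-0.001, -0.707, 0.707, 0.001]
wrist_force: [-0.4, 0.0, -1.3]
width: 0.0232
[ 0.50411951 -0.13510133  0.15404687] 0.02260833449641807 [ 0.37281513  0.24483616 -0.36375367]
```

View pics/blue.png

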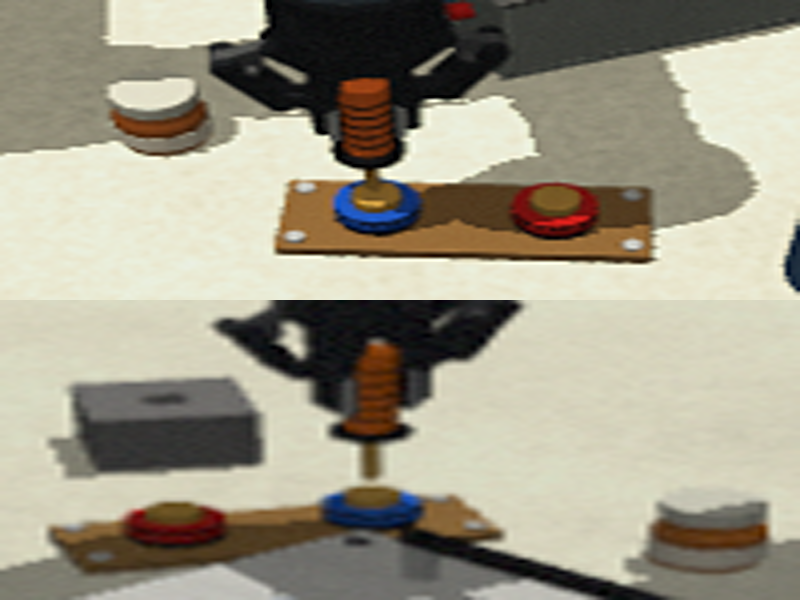

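```bash
python3 -m inch '[[[0.01,0.001,0,0.005,0,0,0],[0.01,0.001,0,0.009,0,0,0],[0.01,0.001,0,0.012,0,0,0],[0.01,0.001,0,0.015,0,0,0],[0.01,0.001,0,0.016,0,0,0],[0.01,0.001,0,0.016,0,0,0],[0.01,0.001,0,0.016,0,0,0],[0.01,0.001,0,0.016,0,0,0]]]'; python3 -m inch '[[[0.01,0,0,0,0,0,0],[0.01,0,0,0,0,0,0],[0.01,0,0,0,0,0,0],[0.01,0,0,0,0,0,0],[0.01,0,0,0,0,0,0],[0.01,0,0,0,0,0,0]]]'; python3 - <<'E'
from h import *
from cell import snapshot
s=monitor.state();print(s['position'],s['width'],s['wrist_force'])
p,d=snapshot('side');q,d=snapshot('scene')
cv2.imwrite('pics/blue2.png',np.vstack([cv2.resize(p[200:300,220:380,::-1],(800,300),interpolation=2) ,cv2.resize(q[140:220,260:360,::-1],(800,300),interpolation=2)]))
E
```

```text
clock: 9.35
position: [0.504, -0.136, 0.139]
tcp_rot: [-0.0, 0.707, -0.707, 0.0]
wrist_force: [-1.3, 0.1, 2.6]
width: 0.0236
clock: 9.95
position: [0.504, -0.136, 0.1388]
tcp_rot: [0.0, -0.707, 0.707, -0.0]
wrist_force: [-0.6, 0.2, 2.1]
width: 0.023
[ 0.50402002 -0.13598576  0.1387919 ] 0.023021821081060767 [-0.555801    0.19382509  2.11919741]
```

View pics/blue2.png

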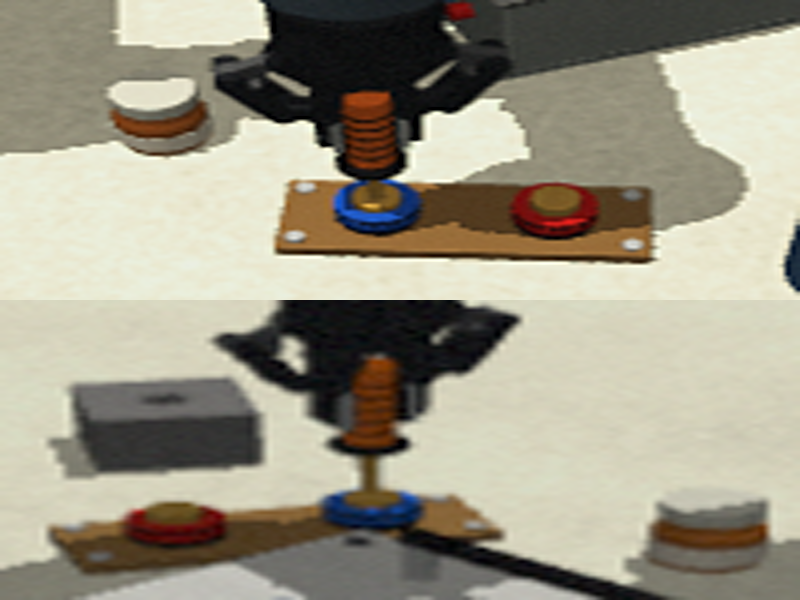

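```bash
python3 -m inch '[[[0.01,0,0,-0.01,0,0,0],[0.01,0,0,-0.025,0,0,0],[0.01,0,0,-0.04,0,0,0],[0.01,0,0,-0.05,0,0,0],[0.01,0.015,-0.002,-0.05,0,0,0],[0.01,0.04,-0.005,-0.05,0,0,0],[0.01,0.07,-0.008,-0.05,0,0,0],[0.01,0.1,-0.011,-0.05,0,0,0]]]'; python3 -m inch '[[[0.01,0.03,-0.002,0,0,0,0],[0.01,0.055,-0.004,0,0,0,0],[0.01,0.07,-0.005,0,0,0,0],[0.01,0.077,-0.0055,0,0,0,0],[0.01,0.077,-0.0055,0,0,0,0],[0.01,0.077,-0.0055,0,0,0,0]]]'; python3 - <<'E'
from h import *
from cell import snapshot
print('hole',plane('scene',280.4,166.4,.06))
s=monitor.state();print(s['position'],s['width'],s['wrist_force'])
p,d=snapshot('side');q,d=snapshot('scene')
cv2.imwrite('pics/ret.png',np.vstack([cv2.resize(p[260:360,240:400,::-1],(800,300),interpolation=2) ,cv2.resize(q[120:200,230:330,::-1],(800,300),interpolation=2)]))
E
```

```text
clock: 10.85
position: [0.5148, -0.2373, 0.1882]
tcp_rot: [0.0, 0.707, -0.707, -0.001]
wrist_force: [-0.2, -0.5, -0.6]
width: 0.0231
clock: 11.45
position: [0.5205, -0.3123, 0.1887]
tcp_rot: [-0.0, 0.707, -0.707, -0.0]
wrist_force: [-0.2, 0.4, -0.9]
width: 0.0231
hole [ 0.52108811 -0.31095917  0.06      ]
[ 0.52052635 -0.31226006  0.18872228] 0.023142447118403815 [-0.17387541  0.37189177 -0.9243172 ]
```

View pics/ret.png

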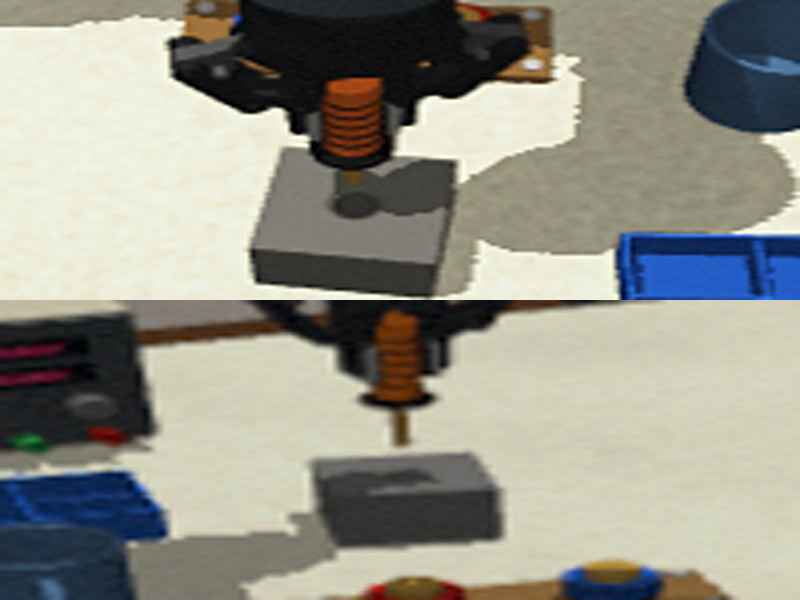

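```bash
python3 -m inch '[[[0.01,0,0,0.01,0,0,0],[0.01,0,0,0.022,0,0,0],[0.01,0,0,0.034,0,0,0],[0.01,0,0,0.042,0,0,0],[0.01,0,0,0.046,0,0,0],[0.01,0,0,0.05,0,0,0],[0.01,0,0,0.05,0,0,0]]]'; python3 -m inch '[[[0.01,0,0,0.006,0,0,0],[0.01,0,0,0.014,0,0,0],[0.01,0,0,0.022,0,0,0],[0.01,0,0,0.027,0,0,0],[0.01,0,0,0.0295,0,0,0],[0.01,0,0,0.0295,0,0,0]]]'; python3 - <<'E'
from h import *
from cell import snapshot
s=monitor.state();print(s['position'],s['width'],s['wrist_force'])
p,d=snapshot('side');q,d=snapshot('scene')
cv2.imwrite('pics/ret2.png',np.vstack([cv2.resize(p[260:360,240:400,::-1],(800,300),interpolation=2) ,cv2.resize(q[120:200,230:330,::-1],(800,300),interpolation=2)]))
E
```

```text
clock: 12.25
position: [0.5204, -0.3129, 0.1384]
tcp_rot: [-0.0, -0.707, 0.707, 0.0]
wrist_force: [0.1, 0.6, -0.4]
width: 0.0229
clock: 12.85
position: [0.5205, -0.313, 0.1091]
tcp_rot: [0.0, 0.707, -0.707, -0.0]
wrist_force: [0.4, -0.1, -1.1]
width: 0.0236
[ 0.52045154 -0.3129655   0.10911961] 0.023576648428537874 [ 0.38904484 -0.12386821 -1.0902231 ]
```

View pics/ret2.png

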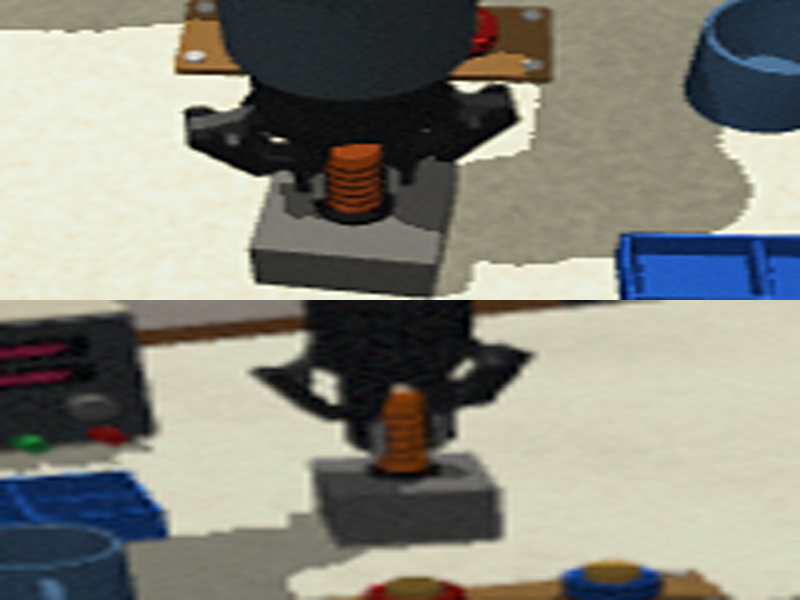

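```bash
python3 -m inch '[[[0.023,0,0,0.0005,0,0,0],[0.03,0,0,0.0005,0,0,0],[0.04,0,0,0.0005,0,0,0],[0.055,0,0,0.0005,0,0,0],[0.07,0,0,0.0005,0,0,0],[0.085,0,0,0.0005,0,0,0],[0.085,0,0,0.0005,0,0,0],[0.085,0,0,0.0005,0,0,0]]]' 30; python3 -m inch '[[[0.085,0,0,-0.01,0,0,0],[0.085,0,0,-0.025,0,0,0],[0.085,0,0,-0.045,0,0,0],[0.085,0,0,-0.07,0,0,0],[0.085,0,0,-0.1,0,0,0],[0.085,0,0,-0.13,0,0,0],[0.085,0,0,-0.15,0,0,0],[0.085,0,0,-0.155,0,0,0]]]'; python3 - <<'E'
from h import *
from cell import snapshot
s=monitor.state();print(s['position'],s['width'],s['wrist_force'])
p,d=snapshot('side');q,d=snapshot('scene')
cv2.imwrite('pics/ret3.png',np.vstack([cv2.resize(p[240:360,240:400,::-1],(800,300),interpolation=2) ,cv2.resize(q[120:200,230:330,::-1],(800,300),interpolation=2)]))
E
```

```text
clock: 13.75
position: [0.5205, -0.313, 0.1088]
tcp_rot: [-0.0, 0.707, -0.707, 0.0]
wrist_force: [0.1, -0.7, -0.5]
width: 0.0847
clock: 14.55
position: [0.5213, -0.3136, 0.2677]
tcp_rot: [-0.001, 0.707, -0.707, 0.003]
wrist_force: [-0.3, 1.7, -0.6]
width: 0.0851
[ 0.52131723 -0.31362308  0.26772038] 0.08513274566773944 [-0.32850582  1.65263691 -0.56185481]
```

View pics/ret3.png

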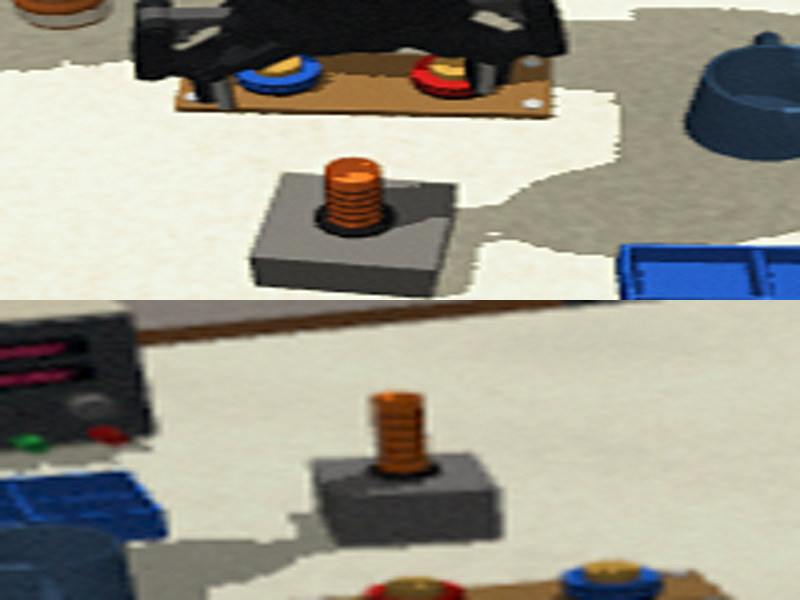

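```bash
python3 -m inch '[[[0.085,-0.02,-0.003,0,0,0,0],[0.085,-0.055,-0.007,0,0,0,0],[0.085,-0.1,-0.013,0,0,0,0],[0.085,-0.145,-0.019,0,0,0,-3],[0.085,-0.19,-0.025,0,0,0,-6],[0.085,-0.235,-0.03,0,0,0,-9],[0.085,-0.28,-0.036,0,0,0,-12],[0.085,-0.32,-0.041,0,0,0,-15]]]'; python3 -c "
from h import *
s=monitor.state();print(s['position'],s['tcp_rot'],np.degrees(np.arctan2(*(rot(s['tcp_rot'])[:2,1][::-1]))))
from cell import snapshot
p,d=snapshot('wrist');cv2.imwrite('pics/w2.png',p[:,:,::-1])
p,d=snapshot('scene');cv2.imwrite('pics/scene2.png',p[:,:,::-1])
p,d=snapshot('side');cv2.imwrite('pics/side2.png',p[:,:,::-1])
"
```

```text
clock: 15.45
position: [0.5608, 0.0092, 0.2624]
tcp_rot: [0.001, 0.794, -0.608, -0.001]
wrist_force: [0.8, 0.3, 0.9]
width: 0.0846
[0.56076181 0.00916396 0.26235526] [ 0.00083486  0.79419782 -0.60765799 -0.00094849] -164.84073922680653
```

View pics/w2.png

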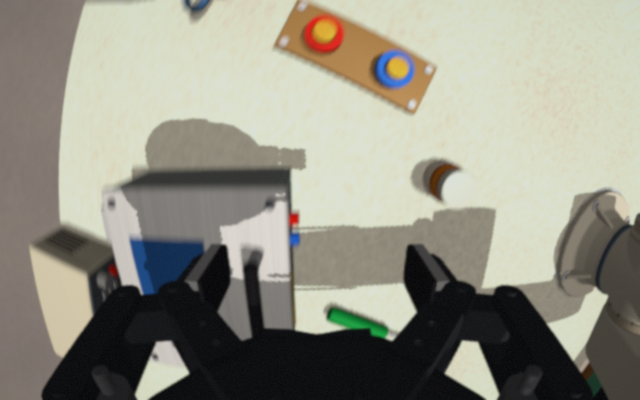

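View pics/side2.png

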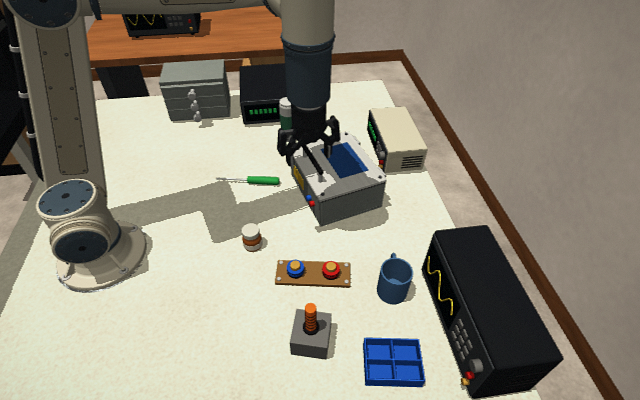

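```bash
python3 -m inch '[[[0.085,-0.03,-0.01,0,0,0,0],[0.085,-0.06,-0.026,0,0,0,0],[0.085,-0.09,-0.04,0,0,0,0],[0.085,-0.11,-0.048,0,0,0,0],[0.085,-0.12,-0.052,0,0,0,0],[0.085,-0.12,-0.052,0,0,0,0],[0.085,-0.12,-0.052,0,0,0,0]]]'; python3 -c "
from h import *
import pickle
s=monitor.state();print(s['position'],s['tcp_rot'],np.degrees(np.arctan2(*(rot(s['tcp_rot'])[:2,1][::-1]))))
pickle.dump(s,open('st3.pkl','wb'))
from cell import snapshot
p,d=snapshot('wrist');cv2.imwrite('pics/w3.png',p[:,:,::-1])
p,d=snapshot('scene');cv2.imwrite('pics/s3c.png',cv2.resize(p[130:300,210:390,::-1],None,fx=4,fy=3.5,interpolation=2))
"
```

```text
clock: 16.3
position: [0.5805, 0.1353, 0.2635]
tcp_rot: [0.0, 0.793, -0.609, -0.0]
wrist_force: [0.5, -0.6, 0.7]
width: 0.0852
[0.58054178 0.13528282 0.26346981] [ 4.55282025e-04  7.93112769e-01 -6.09074644e-01 -7.20930786e-05] -165.0452671049028
```

View pics/w3.png

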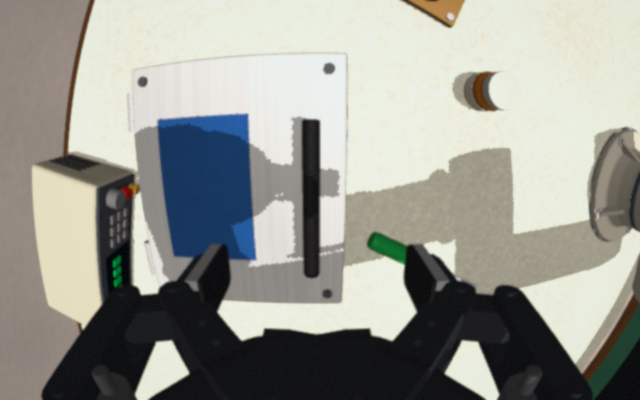

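View pics/s3c.png

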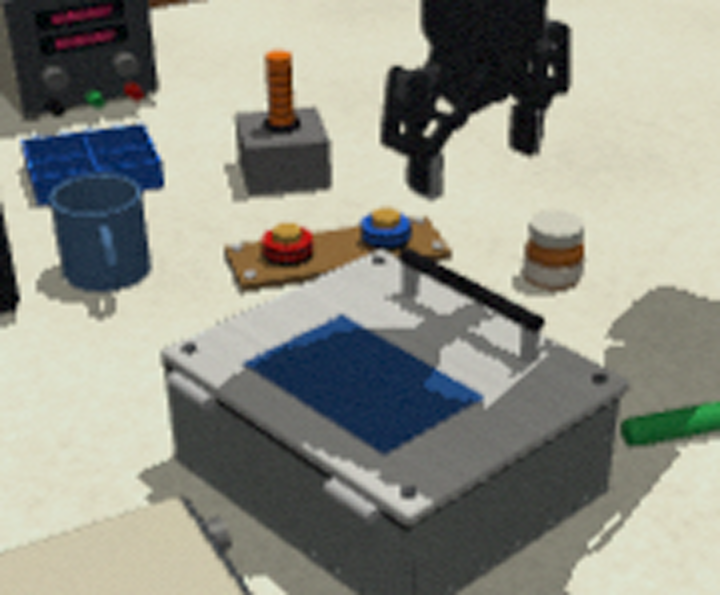

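```bash
python3 - <<'E'
from h import *
import pickle;st=pickle.load(open('st3.pkl','rb'))
im=cv2.imread('pics/w3.png');g=cv2.cvtColor(im,cv2.COLOR_BGR2GRAY)
m=(g<45).astype(np.uint8);m[:100]=0;m[285:]=0;m[:,:290]=0;m[:,330:]=0
k,l,s,c=cv2.connectedComponentsWithStats(m)
i=1+s[1:,4].argmax();print(s[i],c[i])
y,x=np.nonzero(l==i)
f=np.polyfit(y,x,1)
y0,y1=s[i][1],s[i][1]+s[i][3]-1
A=plane('wrist',np.polyval(f,y0),y0,.154,st);B=plane('wrist',np.polyval(f,y1),y1,.154,st)
print(A,B,(A+B)/2,np.linalg.norm(A-B),np.degrees(np.arctan2(*(B-A)[:2][::-1]))-90)
T=rot(st['tcp_rot']);C=(A+B)/2
print('tool frame of bar mid',T.T@(C-st['position']))
for u,v in ((133,68),(346,54),(342,302)): print(plane('wrist',u,v,.108,st))
E
```

```text
[ 303  121   16  156 2236] [310.50581395 196.30858676]
[0.60098052 0.07763862 0.154     ] [0.56781556 0.20130771 0.154     ] [0.58439804 0.13947317 0.154     ] 0.12803889290737913 15.012070236422971
tool frame of bar mid [-0.00310148 -0.00489566  0.10946453]
[0.78686381 0.06438642 0.108     ]
[0.58670025 0.01292185 0.108     ]
[0.52117394 0.25158184 0.108     ]
```

```bash
python3 -m inch '[[[0.085,-0.003,-0.005,0.015,0,0,0],[0.085,-0.003,-0.005,0.035,0,0,0],[0.085,-0.003,-0.005,0.055,0,0,0],[0.085,-0.003,-0.005,0.075,0,0,0],[0.085,-0.003,-0.005,0.092,0,0,0],[0.085,-0.003,-0.005,0.104,0,0,0],[0.085,-0.003,-0.005,0.109,0,0,0],[0.085,-0.003,-0.005,0.109,0,0,0]]]'; python3 - <<'E'
from h import *
from cell import snapshot
s=monitor.state();print(s['position'],s['width'],s['wrist_force'])
p,d=snapshot('scene');q,d=snapshot('wrist')
cv2.imwrite('pics/bar1.png',np.vstack([cv2.resize(p[130:290,240:380,::-1],(800,300),interpolation=2),cv2.resize(q[:,150:480,::-1],(800,300),interpolation=2)]))
E
```

```text
clock: 17.2
position: [0.5846, 0.1401, 0.1546]
tcp_rot: [0.0, 0.793, -0.609, -0.0]
wrist_force: [-0.1, -0.3, -0.2]
width: 0.085
[0.58462431 0.140075   0.15457575] 0.08499991906791066 [-0.10498682 -0.30694604 -0.22982024]
```

View pics/bar1.png

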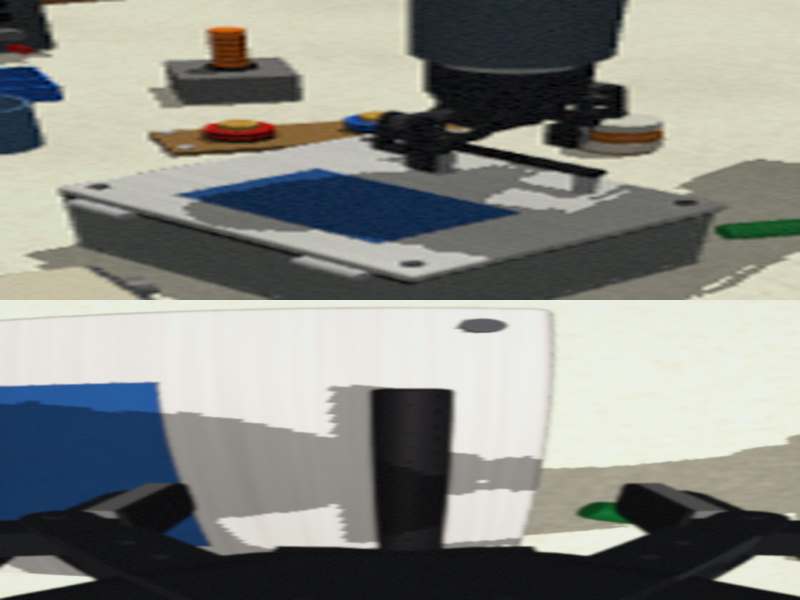

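```bash
python3 -m inch '[[[0.06,0,0,0,0,0,0],[0.05,0,0,0,0,0,0],[0.04,0,0,0,0,0,0],[0.03,0,0,0,0,0,0],[0.02,0,0,0,0,0,0],[0.01,0,0,0,0,0,0],[0.005,0,0,0,0,0,0],[0.005,0,0,0,0,0,0]]]' 40; python3 -m inch '[[[0.005,0,0,0,0,0,0],[0.005,0,0,0,0,0,0],[0.005,0,0,0,0,0,0]]]' 90; python3 - <<'E'
from h import *
s=monitor.state();print(s['position'],s['width'],s['wrist_force'],s['ft_torque'])
E
```

```text
clock: 18.1
position: [0.584, 0.1404, 0.1548]
tcp_rot: [0.001, 0.793, -0.609, -0.0]
wrist_force: [-5.9, 0.4, 3.1]
width: 0.0127
clock: 18.4
position: [0.5839, 0.1404, 0.155]
tcp_rot: [0.001, 0.793, -0.609, -0.0]
wrist_force: [-4.4, -1.2, 4.6]
width: 0.0113
[0.58394988 0.14039006 0.15498615] 0.011279366945079798 [-4.41169055 -1.2198373   4.5776131 ] [-0.17464377  2.06850614 -0.07556462]
```

```bash
python3 -m inch '[[[0.005,0,-0.0003,-0.001,-0.3,0,0],[0.005,0,-0.0006,-0.002,-0.6,0,0],[0.005,0,-0.0009,-0.003,-1,0,0],[0.005,0,-0.0012,-0.004,-1.3,0,0],[0.005,0,-0.0015,-0.005,-1.6,0,0],[0.005,0,-0.0018,-0.006,-2,0,0]]]'; python3 - <<'E'
from h import *
from cell import snapshot
s=monitor.state();print(s['position'],s['width'],s['wrist_force'],s['ft_torque'])
p,d=snapshot('scene');q,d=snapshot('side')
cv2.imwrite('pics/bar2.png',np.vstack([cv2.resize(p[150:310,240:380,::-1],(800,300),interpolation=2),cv2.resize(q[110:240,250:420,::-1],(800,300),interpolation=2)]))
E
```

```text
clock: 19.0
position: [0.5853, 0.1408, 0.1595]
tcp_rot: [0.016, 0.793, -0.609, -0.012]
wrist_force: [-5.3, -2.3, -10.1]
width: 0.0112
[0.58530221 0.140766   0.15954543] 0.011165329415520907 [ -5.32672151  -2.33411534 -10.0592777 ] [-0.54419341  1.55706715 -0.0713823 ]
```

View pics/bar2.png

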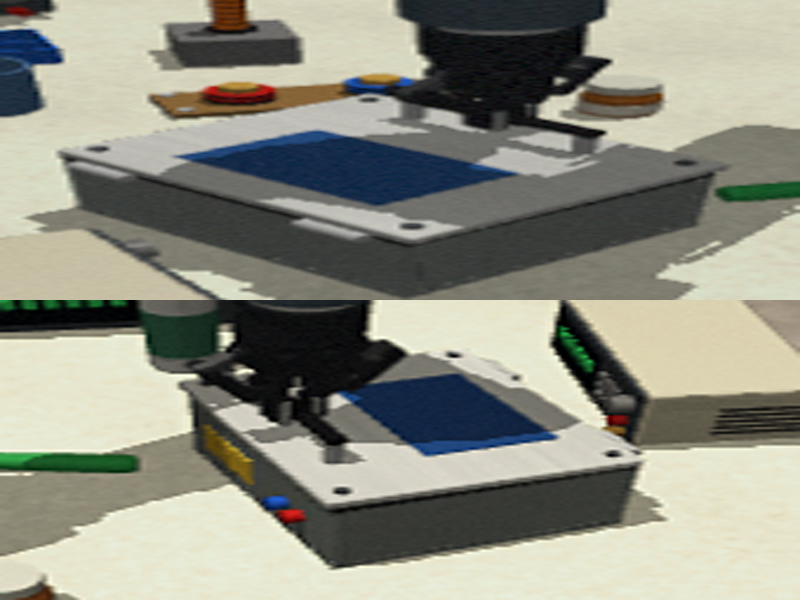

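```bash
python3 -m inch '[[[0.005,0,-0.0003,-0.001,-0.3,0,0],[0.005,0,-0.0006,-0.002,-0.6,0,0],[0.005,0,-0.0009,-0.003,-1,0,0],[0.005,0,-0.0012,-0.004,-1.3,0,0]]]'; python3 - <<'E'
from h import *
s=monitor.state();print(s['position'],s['width'],s['wrist_force'],s['ft_torque'])
E
python3 -m inch '[[[0.005,0,-0.0003,-0.001,-0.3,0,0],[0.005,0,-0.0006,-0.002,-0.6,0,0],[0.005,0,-0.0009,-0.003,-1,0,0],[0.005,0,-0.0012,-0.004,-1.3,0,0]]]'; python3 - <<'E'
from h import *
from cell import snapshot
s=monitor.state();print(s['position'],s['width'],s['wrist_force'],s['ft_torque'])
p,d=snapshot('scene');q,d=snapshot('side')
cv2.imwrite('pics/bar3.png',np.vstack([cv2.resize(p[150:310,240:380,::-1],(800,300),interpolation=2),cv2.resize(q[110:240,250:420,::-1],(800,300),interpolation=2)]))
E
```

```text
clock: 19.5
position: [0.5872, 0.1412, 0.1655]
tcp_rot: [0.024, 0.793, -0.608, -0.018]
wrist_force: [-7.5, -1.2, -2.0]
width: 0.0108
[0.58718667 0.14122141 0.16545361] 0.010835863011003337 [-7.50855259 -1.16700642 -2.04730882] [-0.41253311  2.54594818 -0.0936309 ]
clock: 19.9
position: [0.5887, 0.1416, 0.1697]
tcp_rot: [0.032, 0.793, -0.608, -0.025]
wrist_force: [-7.6, -1.3, -2.3]
width: 0.0114
[0.58870828 0.14162652 0.16974206] 0.011372345999785325 [-7.60125208 -1.27221242 -2.25291567] [-0.43083508  2.3493328  -0.09834003]
```

View pics/bar3.png

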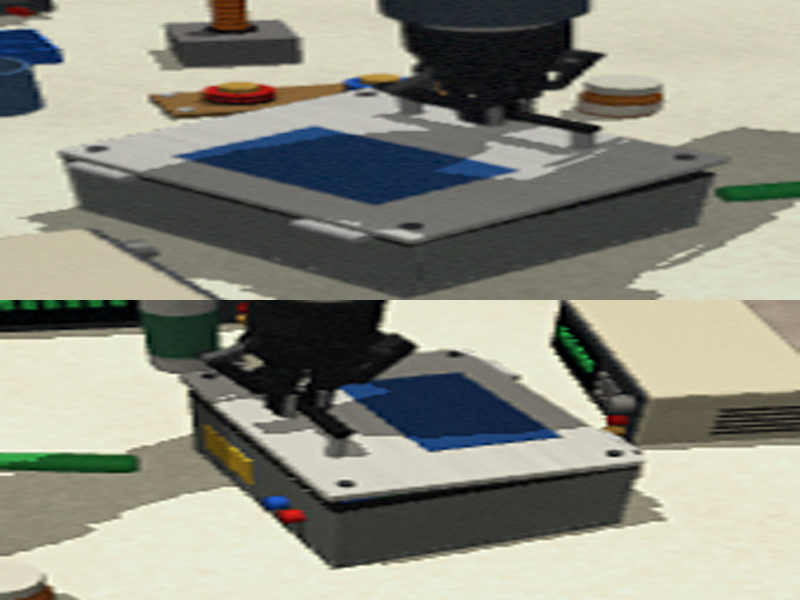

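```bash
python3 -m inch '[[[0.005,0,-0.0005,-0.0015,-0.5,0,0],[0.005,0,-0.001,-0.003,-1,0,0],[0.005,0,-0.0014,-0.0045,-1.6,0,0],[0.005,0,-0.0019,-0.006,-2.1,0,0],[0.005,0,-0.0023,-0.0075,-2.6,0,0],[0.005,0,-0.0028,-0.009,-3.1,0,0],[0.005,0,-0.0032,-0.0102,-3.6,0,0],[0.005,0,-0.0034,-0.011,-3.9,0,0]]]'; python3 -m inch '[[[0.005,0,0,0,0,0,0],[0.005,0,0,0,0,0,0],[0.005,0,0,0,0,0,0],[0.005,0,0,0,0,0,0]]]'; python3 - <<'E'
from h import *
from cell import snapshot
s=monitor.state();print(s['position'],s['width'],s['wrist_force'],s['ft_torque'])
p,d=snapshot('scene');q,d=snapshot('side')
cv2.imwrite('pics/scene4.png',p[:,:,::-1]);cv2.imwrite('pics/side4.png',q[:,:,::-1])
cv2.imwrite('pics/s4c.png',cv2.resize(p[130:300,210:390,::-1],None,fx=4,fy=3.5,interpolation=2))
cv2.imwrite('pics/d4c.png',cv2.resize(q[120:240,270:400,::-1],None,fx=5,fy=5,interpolation=2))
E
```

```text
clock: 20.8
position: [0.5933, 0.1429, 0.1809]
tcp_rot: [0.059, 0.791, -0.607, -0.045]
wrist_force: [-7.5, -0.7, -0.3]
width: 0.0114
clock: 21.2
position: [0.5933, 0.1428, 0.1808]
tcp_rot: [0.059, 0.791, -0.607, -0.045]
wrist_force: [-6.9, -1.2, -1.4]
width: 0.0114
[0.59326022 0.14284496 0.18082223] 0.011395048776837627 [-6.88368284 -1.18813798 -1.44982012] [-0.20291368  1.98966306 -0.05034774]
```

View pics/s4c.png

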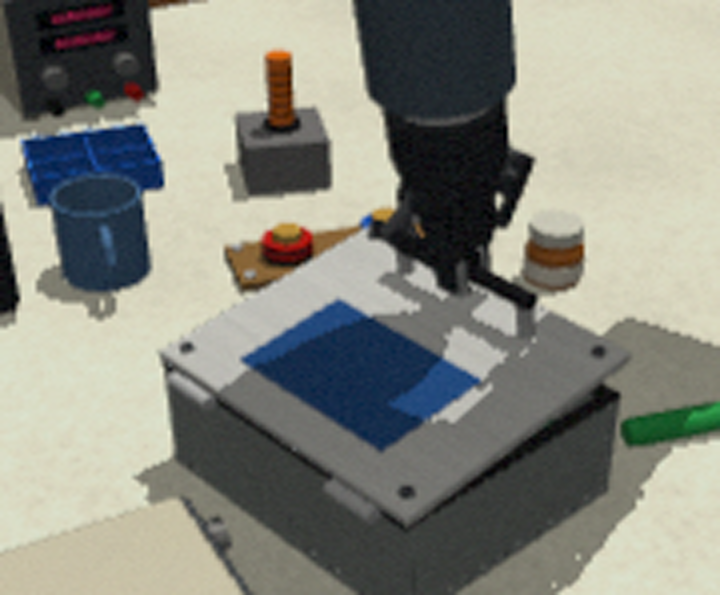

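View pics/d4c.png

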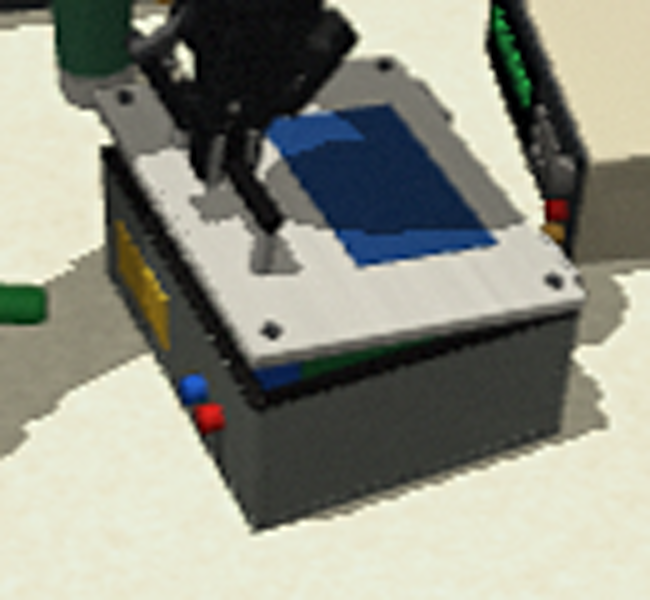

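```bash
python3 - <<'E'
from h import *
yaw=np.radians(15.1);cx=np.array([np.cos(yaw),np.sin(yaw),0]);cy=np.array([-cx[1],cx[0],0])
bar=np.array([.584,.1393,.152]);H=bar+.175*cx;H[2]=.104
sc=lambda x,y:('scene',210+x/4,130+y/3.5)
def proj(a,P0):
    o,d=ray(*a);t=((P0-o)@cy)/(d@cy);X=o+d*t;e=X-H;return (e@cx).round(4),(e[2]).round(4)
L=plane(*sc(627,383),.108)
for nm,a in (('shut',sc(627,383)),('now',sc(630,352))): print(nm,proj(a,L))
Rr=plane('side',240+195/2.4,120+187/2.4,.108)
print('R',((Rr-H)@cx),((Rr-H)@cy))
print('shut',proj(('side',240+195/2.4,120+187/2.4),Rr),'now',proj(('side',270+255/5,120+355/5),Rr))
B=plane(*sc(538,324),.152);print('barend shut',proj(sc(538,324),B),'now',proj(sc(533,299),B))
E
```

```text
shut (np.float64(-0.2083), np.float64(0.004))
now (np.float64(-0.2069), np.float64(0.0352))
R -0.1974136157617421 -0.1150576052955434
shut (np.float64(-0.1974), np.float64(0.004)) now (np.float64(-0.1984), np.float64(0.0304))
barend shut (np.float64(-0.1757), np.float64(0.048)) now (np.float64(-0.1685), np.float64(0.0752))
```

```bash
python3 -m inch '[[[0.005,0,0,0,0,0,0],[0.005,0,0,0,0,0,0],[0.005,0,0,0,0,0,0],[0.005,0,0,0,0,0,0],[0.005,0,0,0,0,0,0],[0.005,0,0,0,0,0,0]]]'
```

```text
clock: 21.9
position: [0.5932, 0.1428, 0.1808]
tcp_rot: [0.059, 0.791, -0.607, -0.045]
wrist_force: [-7.1, -0.6, -0.5]
width: 0.0112
```

View pics/side4.png

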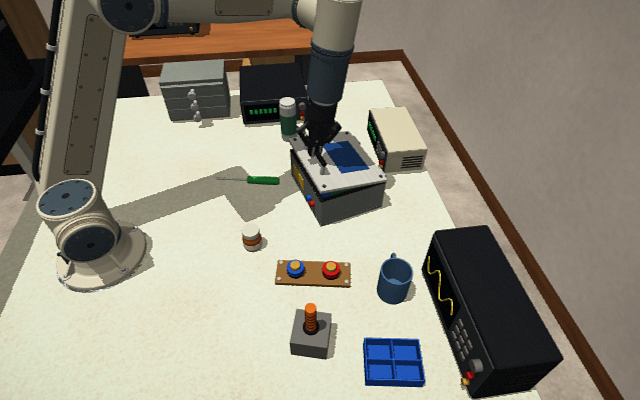

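View pics/scene4.png

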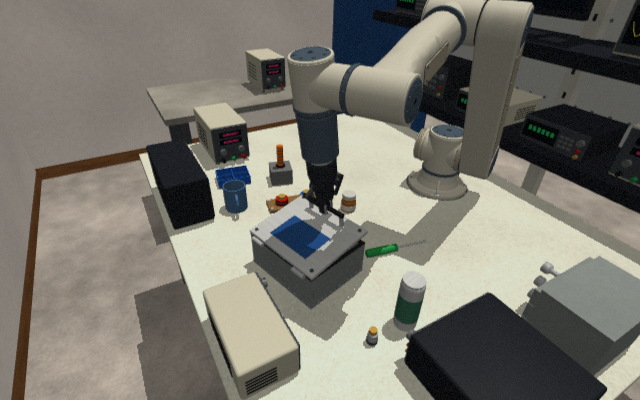

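Both views show the probe home in its stand (side view about 311,330), the lid slightly open with the bar still gripped (side view about 318,155), and the bystanders where they were at the start.

```bash
python3 -c "
from cell import r
print(r.hand_in())"
```

```text
the job is handed in; nothing more can be done
None
```

The job is done and handed in at about 22 s on the clock, with no verdict reported back. With the lid shut, I rested the probe tip on the red cap and then the blue cap. Each contact lasted over a second at about 3 to 4 N. I then put the probe back in its stand, pulled the lid until the seal let go, and stopped still gripping the bar.

**Last checks:**
- **Lid height:** the two cameras put the front edge 26 to 31 mm up, and the tool rose 26 mm at the bar, so the lid is open about 0.15 rad. The 26 mm side-camera reading is a little low; the others agree.
- **Holding still:** the tool pose did not change over the last 0.7 s, with the grip set to 90 N.
- **Probe and bystanders:** in the last pictures the probe stands in its hole. By eye, the other things are where they started.
- **Leftover force:** a steady sideways force of about 7 N remains on the wrist. About 4 N of it was already there once the grip was fully tightened, before I lifted the lid, and I left it as it was.

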